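# Load the herb scale from the weight rack

## Robot

A 6-joint arm with a two-finger parallel gripper is mounted at the origin on the work surface. World frame = base frame: x ahead of the robot, y to its left, z up, the work surface at z = 0. Lengths are in m, angles in rad, forces in N, time in s.
With the tool pointing down it reaches from about 0.35 to 0.725 m from the base axis. Payload 4.3 kg.
Tool frame: the origin (TCP) lies midway between the tips of the shut fingers; the grasp point (between the pads) lies 19 mm behind it; z points along the fingers, y is the line along which they close (so a half turn about z gives the same grasp; the last joint's range is limited). The gripper opens to 85 mm and grips with 20 to 120 N. Pads are 22 mm wide; open, the fingers measure 114 mm over their backs; the gripper's body (76 mm by 85 mm) begins 54 mm behind the grasp point. The pads swing forward as they close: fully open they stand 13 mm farther back than shut.
Start: joints at [-1.423, 0.377, 0.081, 1.274, 0, 1.46], TCP at [0.147, -0.556, 0.231] pointing down, gripper open.
Joint ranges: [-2.72, 2.72], [-0.84, 1.66], [-1.02, 1.22], [-1.77, 2.12], [-1.37, 1.28], [-3.14, 3.14]. Speed limits (rad/s): [2.57, 2.57, 3.14, 3.14, 3.14, 3.14].

## Interface

Orientations are given as a unit quaternion [x, y, z, w].
In Python, from cell import arm gives the robot as it stands.
- The arm moves only by the shell command python3 -m creep 'ROWS' [OPENING] [FORCE]. ROWS is JSON, a list of rows, each an object of numbers: "x", "y", "z": the shift along the tool's x, y, z in m; "spin": the turn about the tool's z in rad. In form: [{"x": .., "y": .., "z": .., "spin": ..}, ...]. A call has 1 to 20 rows; each row is the pose to reach, as a shift and turn from the pose commanded when the call began, along the tool's axes at that moment; what a row does not reach only later rows make up. A row lasts 1/8 s, in which the tool goes at most 62.5 mm and 10.7 degrees, less where a joint would pass 70% of its speed; a pose out of reach is approached as far as the arm can. A call with a gripper value outside its range is refused whole. OPENING is the opening, from 0 (shut) to 1 (fully open), set as the call begins (- or left out, the last holds). The fingers move at their own pace and stop on an object; FORCE is the grip in N (left out, the last holds). Time passes only in rows, so rows that repeat a pose let the fingers close. It gives the time, the measured TCP pose, the force, the opening and the grip force at its end, in the units of the state.
- arm.state(): the state, without advancing time (a new reading comes with each control period).
- arm.snapshot(name): name is "scene" or "top" or "wrist"; returns (picture, depth): 400x640x3 uint8, red, green, blue; 400x640 float32, m along the optical axis (not along the pixel's ray), 0 where there is no reading.
- arm.camera_model(name): a dict with "fovy" (degrees; the focal length in pixels is half the picture's height over the tangent of half this angle, whatever the lens; pixels are square), "cx", "cy" (the principal point, pixels), "xyz" and "rotation" of the camera in the world. Camera axes: x right, y up, looking along -z (the intrinsics and any distortion apply to the point x, -y, -z); pixel columns grow to the right and rows downward; lengths in m; the calibration is good to about 2 mm. A picture is of the moment at which its call begins: read the wrist's pose just before it. camera_model takes no time and is no camera call; for the wrist camera it gives the pose at the moment of the call.
- arm.job_done(): hands the job in; it is judged then, once.
The state is a dict: "t": time; "qpos": joint angles; "qd": joint speeds; "tau": joint torques, N m; "tool_pos": TCP position; "tool_rot": TCP orientation; "wrist_force": force on the tool from outside, world axes, zero at the start; "moment": the same for the moment, N m; "gripper_width": finger opening in m; "gripper_force": force on a finger pad.
Only numpy, scipy, OpenCV 4.12 (cv2) and the standard library are available. Lean on these libraries where they do the work, as an engineer would, in place of code of your own. Each camera call takes 0.05 s, during which the arm holds its last target. There are 200 camera calls.

## Task

Lift the largest of the three brass weights off its hook on the rack and set it down gently, upright, in the round steel cup of the green counter scale. Once it stands in the cup and you have let go of it, push the scale's lock lever all the way over to its far side, towards the dial. Leave the other two weights hanging on their hooks and do not shift or knock over anything else on the counter.

Things in the scene. Friction and masses are not known exactly. Their poses are not given: they have to be found in the camera images.
- rack: Dark wooden weight rack, fixed: footboard 150 x 270 mm, two posts and a top bar 16 mm thick (top 208 mm above the table). Three flat steel hooks stick out of the bar along the rack's -x, at rack y = -90, 0 and +90 mm. Origin at table height under the middle of the bar; z up.
- weight_large: The largest brass weight, about 0.6 kg, 118 mm high overall, hanging by its loop on one of the three hooks, underside 100 mm above the table. Origin at the centre of the underside, z up its axis. Round body 50 mm diameter, 44 mm high; above it a 12 mm stem, then from 66 to 118 mm a flat rectangular loop 34 mm wide (y) and 10 mm thick (x).
- weight_medium: Same build as the large weight (same total height 118 mm, same loop, origin at the centre of the underside), but its round body is 40 mm in diameter and 36 mm high. Hangs on another hook and stays there.
- weight_small: Same build as the large weight (same total height 118 mm, same loop, origin at the centre of the underside), but its round body is 30 mm in diameter and 28 mm high. Hangs on another hook and stays there.
- scale: Green counter scale, fixed: base 150 mm (x) by 300 mm (y), top 48 mm above the table. Cup at scale (x, y) = (-20, -85) mm; lock lever at (-20, 15); load pan, 96 mm diameter, at (-5, 98), 83 mm high; dial column 50 mm wide at (55, 5), 155 mm high. Origin at table height under the middle of the base; z up; its front faces -x.
- cup_floor (a point): Centre of the floor of the steel cup on the scale, where the weight's underside comes to rest, 56 mm above the table. The cup is 58 mm in inside diameter with a 4 mm wall; its rim is 8 mm above this floor.
- lock_lever (a joint): Angle of the scale's lock lever: 0 = leaning to the scale's front (-x), as it starts; 1.0 rad = fully over at the far side (+x, towards the dial). It stays where it is left.
- lock_lever_tip (a point): Tip of the black lock lever, which is 80 mm long and swings in the scale's x-z plane.
- mortar: White mortar with a pestle leaning in it, 92 mm across, about 80 mm high; origin at the centre of its underside. Leave alone.
- bowl: Small blue bowl, 100 mm across, 45 mm high; origin under its centre. Leave alone.
- brush: Hand brush lying on the counter; origin at its underside. Leave alone.
- scoop: Spoon-shaped brass scoop lying on the counter; origin at its underside. Leave alone.
- jar: Amber glass jar, 80 mm across, 120 mm high, behind the rack and the scale; origin under its centre. Leave alone.
- tin: Aluminium tin, 72 mm across, 100 mm high, at the left side; origin under its centre. Leave alone.
- middle_hook (a point): On the middle hook's upper face, 208 mm above the table, 52 mm in front of the bar's middle: where a loop hangs. Axes as the rack. Each hook is 8 mm wide, 6 mm thick, from rack x = -8 to -76 mm; its last 5 mm (x = -71 to -76) turn up into a tip 12 mm high (220 mm above the table).
- loop (a point): Top edge of the opening in the large weight's loop, 108 mm above its underside; it rests on the hook. The hook passes through along x; the opening is 22 mm wide and 34 mm high, with 10 mm of brass above it. The hook's tip clears the opening when the weight is raised 12 to 28 mm (best 20); it then comes off along the rack's -x.
Not all that is in view belongs to the job. Leave any orange or turquoise look-alike of the weight_large alone.

How it is judged:
On the way, in this order (a step that is already met when the one before it is completed fails the run):
1. the large weight is off its hook and clear of the rack (distance of weight_large from where it was at the start of the episode above 0.08 m and contact force between weight_large and rack below 0.01 N and height (world z) of weight_large above 0.05 m), for 0.1 s.
2. the large weight stands upright in the scale's cup, let go (horizontal distance between weight_large and cup_floor below 0.006 m and z of weight_large in the frame of cup_floor between -0.003 and 0.003 m and angle between weight_large's own z axis and vertical below 0.06 rad and contact force between weight_large and the fingers below 0.05 N and linear speed of weight_large below 0.02 m/s), for 0.2 s.
3. the lock lever is pushed fully over to the far side (value of joint lock_lever above 0.85 rad), for 0.1 s.
At the end, for the whole second after the job is handed in: The large weight stands upright on the cup's floor (6 mm of centre, 3 mm of floor, 0.06 rad), let go and at rest; the lever is beyond 0.85 rad; the other two weights hang within 30 mm, and mortar, bowl, brush, scoop, jar and tin stand within 40 mm, of where they were (all of step 2 and value of joint lock_lever above 0.85 rad and distance of each of weight_medium, weight_small from where it was at the start of the episode below 0.03 m and distance of each of mortar, bowl, brush, scoop, jar, tin from where it was at the start of the episode below 0.04 m); the robot touches nothing.
It fails at once if the large weight is let fall (faster than 0.5 m/s, a drop of over about 12 mm, with the fingers off it) (linear speed of weight_large above 0.5 m/s and contact force between weight_large and the fingers below 0.05 N).
It fails at once if the lock lever is thrown (beyond 0.4 rad) while the large weight is not in the cup (value of joint lock_lever above 0.4 rad and horizontal distance between weight_large and cup_floor above 0.02 m).
It fails at once if another weight is moved more than 50 mm or knocked off its hook (distance of any of weight_medium, weight_small from where it was at the start of the episode above 0.05 m).
It fails at once if something else on the counter is shifted by more than 50 mm (distance of any of mortar, bowl, brush, scoop, jar, tin from where it was at the start of the episode above 0.05 m).
It also fails if it takes over 64 s, if anything falls off the work surface, if the arm or the gripper's body presses on something with over 40 N, if the wrist force passes 120 N, or if a joint passes its speed limit or range.

## Working session

There is one attempt and no reset: what is moved stays moved. The work goes in short steps, Python scripts to look and compute and a shell command to move; the robot and the scene stay as the last step left them, time stands still between calls to the robot, and variables do not carry over. Pictures are saved under pics/ and viewed, at most 10 in all, crops included, and the job is handed in when it is done.

```bash
ls; mkdir -p pics; python3 - <<'E'
from cell import arm
import cv2,numpy as np
print(arm.state())
for n in("scene","top"):
    p,d=arm.snapshot(n); cv2.imwrite(f"pics/{n}0.png",p[:,:,::-1]); np.savez(f"pics/{n}0.npz",p=p,d=d)
    print(n,arm.camera_model(n), (d>0).mean())
E
```

```text
pics
{'t': 0.0, 'qpos': array([-1.42331844e+00,  3.78084349e-01,  7.96327041e-02,  1.27440785e+00,
       -4.50213367e-05,  1.46053926e+00]), 'qd': array([-4.79918012e-05,  1.16642555e-03,  8.73989124e-04,  2.96379593e-03,
        7.56681667e-04,  1.35436665e-03]), 'tau': array([ 1.07846598e-03, -4.63600838e+01,  2.69876951e+01,  2.06142728e-02,
       -3.06619131e-04,  5.86533361e-06]), 'tool_pos': array([ 0.14648101, -0.55534759,  0.23035137]), 'tool_rot': array([ 9.91707541e-01,  1.28511046e-01, -4.17038773e-05, -1.03098806e-03]), 'wrist_force': array([-0.33377818, -0.22271481, -0.45633362]), 'moment': array([-0.01509425,  0.04042666,  0.00366487]), 'gripper_force': 0.0, 'gripper_width': 0.0857008726790274}
scene {'fovy': 50.038000317941176, 'cx': 320.3550680937079, 'cy': 213.02341823938522, 'xyz': array([1.30899255, 0.01235872, 0.89105143]), 'rotation': array([0.27894374, 0.26714036, 0.63492724, 0.66909926])} 0.99620703125
top {'fovy': 52.756806226591046, 'cx': 323.38276603242923, 'cy': 196.74287722038244, 'xyz': array([0.27905026, 0.05211715, 1.43730139]), 'rotation': array([-0.06547526,  0.06103728,  0.71409502, -0.69430234])} 0.9960546875
```

View pics/scene0.png

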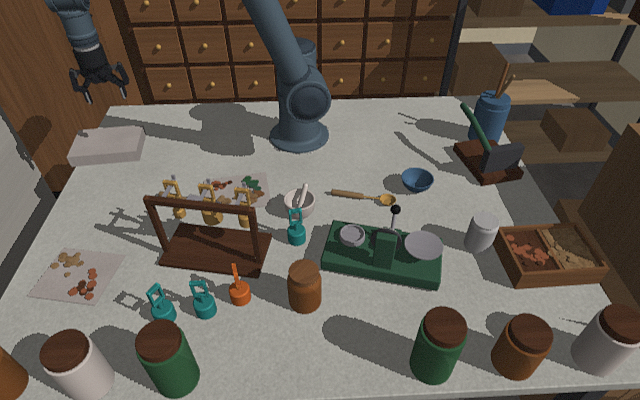

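View pics/top0.png

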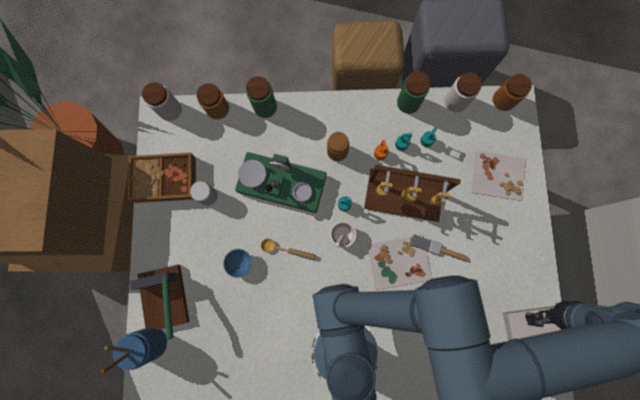

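The scene view shows the rack (bar from about (150,200) to (255,208)) with three brass weights at about (173,195), (210,200) and (244,208). The scale is at (385,255), with its cup at (351,234) and lever ball at (396,209). The orange one at (240,287) and the turquoise ones at (297,230), (203,300) and (162,304) are look-alikes. In the top view the hung weights are at (387,183), (413,192) and (440,198). I need to find which brass body is largest, so I'll make an enlarged crop.

```bash
cat > h.py <<'E'
import numpy as np,cv2
from scipy.spatial.transform import Rotation as R
from cell import arm
def K(c): return 200/np.tan(np.radians(c["fovy"])/2)
def cloud(c,d):
    v,u=np.mgrid[0:400,0:640]; f=K(c)
    P=np.stack([(u-c["cx"])/f*d,-(v-c["cy"])/f*d,-d],-1)
    return P@R.from_quat(c["rotation"]).as_matrix().T+c["xyz"]
def proj(c,p):
    q=(np.asarray(p)-c["xyz"])@R.from_quat(c["rotation"]).as_matrix(); f=K(c)
    return np.stack([c["cx"]+f*q[...,0]/-q[...,2],c["cy"]+f*q[...,1]/q[...,2]],-1)
def load(n,tag="0"):
    z=np.load(f"pics/{n}{tag}.npz"); return z["p"],z["d"],arm.camera_model(n)
E
python3 - <<'E'
from h import *
np.set_printoptions(precision=4,suppress=True)
for n in("scene","top"):
    p,d,c=load(n); W=cloud(c,d); hsv=cv2.cvtColor(p,cv2.COLOR_RGB2HSV); ok=d>0
    g=ok&(abs(W[...,2])<.03)&(W[...,0]>.1)&(W[...,0]<.8)&(abs(W[...,1])<.6)
    print(n,"table z",np.percentile(W[g][:,2],[5,25,50,75,95]))
    H,S,V=hsv[...,0],hsv[...,1],hsv[...,2]
    # table tilt
    A=np.c_[W[g][:,:2],np.ones(g.sum())]; print(np.linalg.lstsq(A,W[g][:,2],rcond=None)[0])
    br=ok&(H>14)&(H<32)&(S>110)&(V>60)&(W[...,2]>.08)&(W[...,2]<.25)&(W[...,1]<0)&(W[...,0]>.2)
    k,l,s,ce=cv2.connectedComponentsWithStats(br.astype(np.uint8))
    for i in range(1,k):
        if s[i,4]>20: q=W[l==i]; print("brass",ce[i],s[i],q.min(0),q.max(0),np.median(q,0))
    gr=ok&(H>60)&(H<95)&(S>70)&(W[...,2]>.035)&(W[...,2]<.06)&(W[...,1]>-.1)&(W[...,0]<.75)&(W[...,0]>.3)
    q=W[gr]; r=cv2.minAreaRect((q[:,:2]*1000).astype(np.float32)); print("green",gr.sum(),np.median(q[:,2]),r)
    bar=ok&(W[...,2]>.195)&(W[...,2]<.225)&(V<110)&(W[...,1]<.0)&(W[...,1]>-.45)&(W[...,0]>.4)&(W[...,0]<.75)&(H<20)
    q=W[bar]; r=cv2.minAreaRect((q[:,:2]*1000).astype(np.float32)); print("bar",bar.sum(),np.median(q[:,2]),r)
a=cv2.imread("pics/scene0.png")[165:285,130:290]; b=cv2.imread("pics/top0.png")[160:230,355:475]
a=cv2.resize(a,(640,480),interpolation=3)[:,:440]; b=cv2.resize(b,(360,210),interpolation=3)
o=np.zeros((480,800,3),np.uint8); o[:,:440]=a; o[:210,440:]=b; 
b=cv2.imread("pics/top0.png")[145:215,230:330]; o[210:462,440:]=cv2.resize(b,(360,252),interpolation=3)
cv2.imwrite("pics/crop1.png",o)
E
```

```text
scene table z [-0.0025 -0.0006  0.0007  0.0025  0.0173]
[ 0.0001 -0.0009  0.0026]
brass [172.2909 189.0485] [163 180  19  19 165] [ 0.4897 -0.332   0.1669] [ 0.5092 -0.2969  0.2204] [ 0.5014 -0.3115  0.1996]
brass [207.2075 192.3019] [198 184  18  19 159] [ 0.5021 -0.2438  0.1677] [ 0.5655 -0.2093  0.2207] [ 0.5199 -0.2241  0.2053]
brass [243.0385 195.8077] [234 188  17  19 156] [ 0.523  -0.1567  0.1655] [ 0.5454 -0.1218  0.2211] [ 0.539  -0.1348  0.2049]
brass [179.0455 212.3091] [173 208  13  11 110] [ 0.4946 -0.3274  0.1063] [ 0.5672 -0.2759  0.1937] [ 0.5086 -0.3115  0.124 ]
brass [211.8051 216.9492] [202 210  21  15 236] [ 0.5159 -0.2487  0.1069] [ 0.5857 -0.1869  0.196 ] [ 0.538  -0.2226  0.13  ]
brass [243.6983 220.4397] [238 214  12  14 116] [ 0.5386 -0.1572  0.1061] [ 0.601  -0.1221  0.1957] [ 0.5531 -0.1417  0.1317]
green 3115 0.04763001020971891 ((574.2342529296875, 142.0727996826172), (436.4737548828125, 159.50616455078125), 70.9275131225586)
bar 1078 0.20714245673280718 ((539.6665649414062, -232.39036560058594), (269.9482116699219, 82.301025390625), 79.18170928955078)
top table z [-0.0046 -0.0014  0.0009  0.0036  0.0165]
[-0.0006 -0.0015  0.0024]
brass [382.9854 188.635 ] [376 182  17  15 137] [ 0.5155 -0.156   0.097 ] [ 0.5484 -0.1198  0.2248] [ 0.5314 -0.133   0.139 ]
brass [409.5596 193.7461] [401 186  21  17 193] [ 0.4915 -0.2521  0.1019] [ 0.5422 -0.2024  0.2219] [ 0.5126 -0.2182  0.145 ]
brass [438.424 197.72 ] [431 192  19  13 125] [ 0.4829 -0.3296  0.1057] [ 0.5089 -0.2976  0.2243] [ 0.4954 -0.3091  0.1695]
green 1925 0.04787067106476939 ((573.8330078125, 153.38961791992188), (408.1201171875, 145.04086303710938), 73.68482208251953)
bar 475 0.2078364141906437 ((534.5875854492188, -229.62615966796875), (266.91912841796875, 84.8112564086914), 78.08622741699219)
```

View pics/crop1.png

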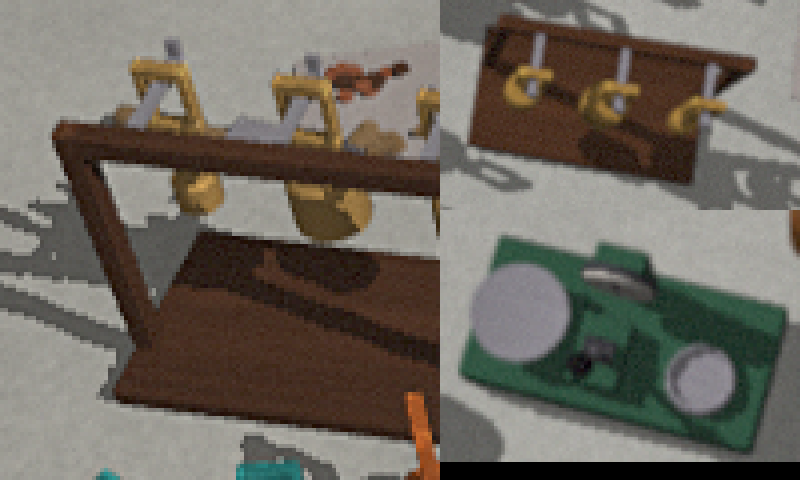

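The three candidates on the hooks are at scene pixels (179,212), (212,217) and (244,220). The middle one fits: it is brass, its body is clearly the widest (about 21 px against 13 and 12), and the crop confirms it. I'll move above it and look with the wrist camera.

```bash
python3 -m creep '[{"z":-0.05},{"x":0.04,"y":-0.02,"z":-0.08,"spin":0.1},{"x":0.08,"y":-0.04,"z":-0.08,"spin":0.2},{"x":0.13,"y":-0.065,"z":-0.08,"spin":0.3},{"x":0.18,"y":-0.09,"z":-0.08,"spin":0.4},{"x":0.23,"y":-0.115,"z":-0.08,"spin":0.468},{"x":0.28,"y":-0.14,"z":-0.08,"spin":0.468},{"x":0.33,"y":-0.17,"z":-0.08,"spin":0.468},{"x":0.37,"y":-0.2,"z":-0.08,"spin":0.468},{"x":0.39,"y":-0.228,"z":-0.08,"spin":0.468},{"x":0.39,"y":-0.228,"z":-0.08,"spin":0.468},{"x":0.39,"y":-0.228,"z":-0.08,"spin":0.468}]' 0.9
python3 - <<'E'
from h import *
import pickle
s=arm.state();c=arm.camera_model("wrist"); p,d=arm.snapshot("wrist")
pickle.dump((s,c,p,d),open("pics/w1.pkl","wb")); cv2.imwrite("pics/w1.png",p[:,:,::-1])
print(s["qpos"],s["tool_pos"],R.from_quat(s["tool_rot"]).as_matrix(),c)
E
```

```text
[-1.42329594e+00  3.77990247e-01  7.98047524e-02  1.27441577e+00
 -2.35737898e-05  1.46047722e+00] [ 0.14651241 -0.55542621  0.23047171] [[ 9.66948268e-01  2.54972478e-01 -2.88582888e-04]
 [ 2.54972581e-01 -9.66946642e-01  1.78187687e-03]
 [ 1.75285306e-04 -1.79656348e-03 -9.99998371e-01]] {'fovy': 66.58912283297997, 'cx': 323.0095378263386, 'cy': 196.54227007530733, 'xyz': array([ 0.22568563, -0.53536362,  0.37311342]), 'rotation': array([-0.12740307,  0.09813594, -0.60249431,  0.78175342])}validation failed for argument at $[0]...
```

View pics/w1.png

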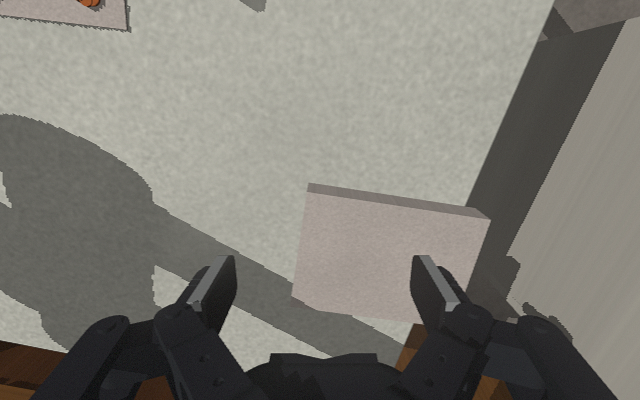

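The call was refused because each row needs all four keys, so this wrist picture was taken at the start pose: fingers at the bottom of the frame, the pale block at (390,255). I'll resend with full rows.

```bash
python3 -m creep '[{"x":0,"y":0,"z":-0.05,"spin":0},{"x":0.04,"y":-0.02,"z":-0.08,"spin":0.1},{"x":0.08,"y":-0.04,"z":-0.08,"spin":0.2},{"x":0.13,"y":-0.065,"z":-0.08,"spin":0.3},{"x":0.18,"y":-0.09,"z":-0.08,"spin":0.4},{"x":0.23,"y":-0.115,"z":-0.08,"spin":0.468},{"x":0.28,"y":-0.14,"z":-0.08,"spin":0.468},{"x":0.33,"y":-0.17,"z":-0.08,"spin":0.468},{"x":0.37,"y":-0.2,"z":-0.08,"spin":0.468},{"x":0.39,"y":-0.228,"z":-0.08,"spin":0.468},{"x":0.39,"y":-0.228,"z":-0.08,"spin":0.468},{"x":0.39,"y":-0.228,"z":-0.08,"spin":0.468}]' 0.9
python3 - <<'E'
from h import *
import pickle
s=arm.state();c=arm.camera_model("wrist"); p,d=arm.snapshot("wrist")
pickle.dump((s,c,p,d),open("pics/w2.pkl","wb")); cv2.imwrite("pics/w2.png",p[:,:,::-1])
print(s["qpos"],s["tool_pos"],R.from_quat(s["tool_rot"]).as_matrix())
E
```

```text
t: 1.65
tool_pos: [0.4653, -0.2364, 0.3111]
tool_rot: [0.994, -0.105, -0.0, 0.0]
wrist_force: [-0.7, -1.0, -0.1]
gripper_width: 0.0766
gripper_force: 0.0
[-5.91288469e-01  2.60771661e-01  1.22474531e-01  1.43276217e+00
 -5.93057671e-04  2.76049552e+00] [ 0.46534602 -0.23642157  0.31110507] [[ 9.77990900e-01 -2.08646828e-01 -5.48912544e-04]
 [-2.08647033e-01 -9.77990949e-01 -3.45782530e-04]
 [-4.64685072e-04  4.52701142e-04 -9.99999790e-01]]
```

View pics/w2.png

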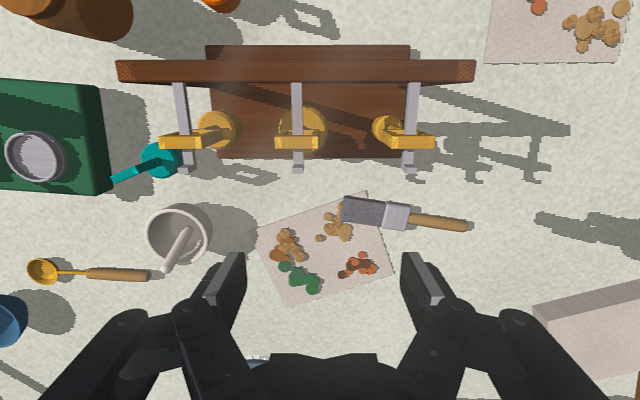

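The wrist view shows the middle weight's loop at (296,142) on the middle hook, whose tip is at (296,170), with its big body visible behind at (303,127). The neighbours' loops are at (181,142) and (408,142). I'll measure these.

```bash
python3 - <<'E'
from h import *
import pickle
np.set_printoptions(precision=4,suppress=True)
s,c,p,d=pickle.load(open("pics/w2.pkl","rb"))
W=cloud(c,d); h=cv2.cvtColor(p,cv2.COLOR_RGB2HSV); H,S,V=cv2.split(h); ok=d>0
T=R.from_quat(s["tool_rot"]).as_matrix(); L=(W-s["tool_pos"])@T
br=ok&(H>14)&(H<32)&(S>110)&(W[...,2]>.206)&(W[...,2]<.23)
k,l,st,ce=cv2.connectedComponentsWithStats(br.astype(np.uint8))
for i in range(1,k):
    if st[i,4]>60:
        q=W[l==i]; m=q[:,2]>.211; r=cv2.minAreaRect((q[m][:,:2]*1000).astype(np.float32))
        print("loop",ce[i],st[i],"med z",np.median(q[:,2]),"world",np.median(q[m],0),r,"tool",np.median(L[l==i][m],0))
bar=ok&(W[...,2]>.2)&(W[...,2]<.215)&(V<120)&(H<20)&(np.mgrid[0:400,0:640][0]<100)
q=W[bar]; print("bar",np.median(q,0),cv2.minAreaRect((q[:,:2]*1000).astype(np.float32)))
hook=ok&(S<60)&(W[...,2]>.19)&(W[...,2]<.235)&(L[...,0]>.02)
k,l,st,ce=cv2.connectedComponentsWithStats(hook.astype(np.uint8))
for i in range(1,k):
    if st[i,4]>20: q=L[l==i]; print("hook",ce[i],st[i],q.min(0),q.max(0),np.median(q,0))
E
```

```text
loop [180.2691 141.4402] [158 134  47  15 602] med z 0.217706160914375 world [ 0.5349 -0.1394  0.2177] ((534.5380859375, -139.27427673339844), (33.29954147338867, 9.544225692749023), 78.08849334716797) tool [ 0.0477 -0.1095  0.0933]
loop [296.738  141.5605] [275 134  45  15 603] med z 0.21777134811739657 world [ 0.5161 -0.2274  0.2178] ((515.7570190429688, -227.15957641601562), (33.337982177734375, 9.732001304626465), 78.03588104248047) tool [ 0.0476 -0.0193  0.0933]
loop [411.4217 141.3643] [388 134  47  15 645] med z 0.21785784887217627 world [ 0.4976 -0.3143  0.2179] ((497.1129455566406, -314.9417419433594), (33.50977325439453, 9.881881713867188), 78.21129608154297) tool [0.0476 0.0695 0.0932]
bar [ 0.5662 -0.2372  0.2079] ((560.1173706054688, -236.68861389160156), (267.8432312011719, 27.766939163208008), 77.97114562988281)
hook [474.7391  70.9565] [472  60   5  22  23] [0.0919 0.1139 0.1024] [0.1065 0.1152 0.1047] [0.0989 0.1146 0.1034]
hook [182.2921 107.7907] [171  82  21  53 712] [ 0.0506 -0.1207  0.1008] [ 0.0913 -0.1046  0.1187] [ 0.0723 -0.1082  0.1035]
hook [296.8713 107.7444] [291  82  12  53 536] [ 0.0522 -0.0233  0.101 ] [ 0.0912 -0.0152  0.1052] [ 0.073  -0.0194  0.1031]
hook [412.0046 107.6851] [404  82  17  53 651] [0.0518 0.0659 0.1007] [0.0912 0.0751 0.1097] [0.0723 0.0699 0.1031]
hook [188.2797 161.5791] [178 149  20  25 354] [ 0.0229 -0.1137  0.0897] [ 0.0405 -0.1045  0.1095] [ 0.0295 -0.1077  0.1028]
hook [298.2638 161.2598] [293 149  11  25 254] [ 0.0233 -0.023   0.0893] [ 0.0405 -0.0152  0.1046] [ 0.0305 -0.0188  0.1025]
hook [408.4078 161.288 ] [401 149  17  25 309] [0.0231 0.0664 0.0892] [0.0404 0.0748 0.1092] [0.0299 0.0697 0.1025]
```

```bash
python3 -m creep '[{"x":0.025,"y":-0.019,"z":0,"spin":0},{"x":0.0475,"y":-0.0195,"z":0,"spin":0},{"x":0.0475,"y":-0.0195,"z":0.03,"spin":0},{"x":0.0475,"y":-0.0195,"z":0.06,"spin":0},{"x":0.0475,"y":-0.0195,"z":0.09,"spin":0},{"x":0.0475,"y":-0.0195,"z":0.115,"spin":0},{"x":0.0475,"y":-0.0195,"z":0.135,"spin":0},{"x":0.0475,"y":-0.0195,"z":0.135,"spin":0},{"x":0.0475,"y":-0.0195,"z":0.135,"spin":0}]' 0.72
python3 -m creep '[{"x":0,"y":0,"z":0,"spin":0},{"x":0,"y":0,"z":0,"spin":0},{"x":0,"y":0,"z":0,"spin":0},{"x":0,"y":0,"z":0,"spin":0},{"x":0,"y":0,"z":0,"spin":0},{"x":0,"y":0,"z":0,"spin":0}]' 0 80
```

```text
t: 2.82
tool_pos: [0.5162, -0.2279, 0.1771]
tool_rot: [0.994, -0.106, 0.0, 0.0]
wrist_force: [0.1, -0.4, 0.5]
gripper_width: 0.0614
gripper_force: 0.0
t: 3.58
tool_pos: [0.5172, -0.227, 0.1778]
tool_rot: [0.995, -0.105, 0.001, 0.0]
wrist_force: [0.1, 1.8, 5.9]
gripper_width: 0.0328
gripper_force: 79.4
```

```bash
python3 -m creep '[{"x":0,"y":0,"z":-0.005,"spin":0},{"x":0,"y":0,"z":-0.012,"spin":0},{"x":0,"y":0,"z":-0.02,"spin":0},{"x":0,"y":0,"z":-0.02,"spin":0},{"x":0,"y":0,"z":-0.02,"spin":0}]'
python3 - <<'E'
from h import *
import pickle
np.set_printoptions(precision=4,suppress=True)
s=arm.state();c=arm.camera_model("wrist"); p,d=arm.snapshot("wrist")
cv2.imwrite("pics/w3.png",p[:,:,::-1])
W=cloud(c,d); H,S,V=cv2.split(cv2.cvtColor(p,cv2.COLOR_RGB2HSV)); T=R.from_quat(s["tool_rot"]).as_matrix(); L=(W-s["tool_pos"])@T
m=(d>0)&(H>14)&(H<32)&(S>110)&(abs(L[...,0])<.03)&(abs(L[...,1])<.03)
q=L[m]; print(m.sum(),q.min(0),q.max(0),np.percentile(W[m][:,2],[50,90,99]),s["tool_pos"])
E
```

```text
t: 4.2
tool_pos: [0.516, -0.227, 0.1961]
tool_rot: [0.994, -0.105, -0.0, 0.0]
wrist_force: [0.1, 0.6, -7.1]
gripper_width: 0.033
gripper_force: 79.9
7068 [-0.0215 -0.0291 -0.0418] [0.0229 0.0254 0.181 ] [0.1983 0.2362 0.237 ] [ 0.516  -0.227   0.1961]
```

View pics/w3.png

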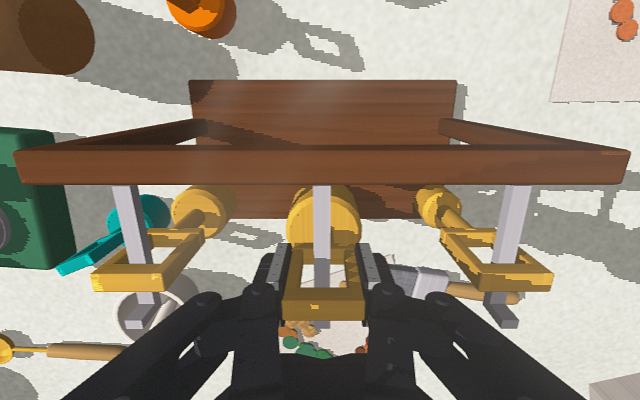

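The loop is now about 19 mm up at (322,290), firmly between the pads, and the hook passes freely through its opening; the neighbours still hang. Next I'll draw it off along -x.

```bash
python3 -m creep '[{"x":-0.008,"y":0,"z":-0.001,"spin":0},{"x":-0.02,"y":0,"z":-0.001,"spin":0},{"x":-0.035,"y":0,"z":-0.001,"spin":0},{"x":-0.055,"y":0,"z":-0.001,"spin":0},{"x":-0.08,"y":0,"z":-0.001,"spin":0},{"x":-0.1,"y":0,"z":-0.001,"spin":0},{"x":-0.1,"y":0,"z":-0.02,"spin":0},{"x":-0.1,"y":0,"z":-0.05,"spin":0},{"x":-0.1,"y":0,"z":-0.05,"spin":0}]'
python3 - <<'E'
from h import *
import pickle
np.set_printoptions(precision=4,suppress=True)
def scale(c,p,d,tag):
    W=cloud(c,d); H,S,V=cv2.split(cv2.cvtColor(p,cv2.COLOR_RGB2HSV)); ok=d>0
    reg=ok&(W[...,0]>.4)&(W[...,0]<.72)&(W[...,1]>-.05)&(W[...,1]<.35)
    g=reg&(H>60)&(H<95)&(S>60)&(abs(W[...,2]-.048)<.006)
    k,l,st,ce=cv2.connectedComponentsWithStats(g.astype(np.uint8)); i=1+np.argmax(st[1:,4])
    print(tag,"base",cv2.minAreaRect((W[l==i][:,:2]*1000).astype(np.float32)),np.median(W[l==i][:,2]))
    for nm,z0,z1 in(("rim",.0605,.07),("floor",.053,.059),("pan",.078,.09)):
        m=reg&(S<60)&(W[...,2]>z0)&(W[...,2]<z1)
        k,l,st,ce=cv2.connectedComponentsWithStats(m.astype(np.uint8),connectivity=8)
        for i in range(1,k):
            if st[i,4]>25:
                q=(W[l==i][:,:2]*1000).astype(np.float32); print(" ",nm,ce[i],st[i,4],"circ",cv2.minEnclosingCircle(q),np.median(W[l==i],0))
    m=reg&(V<60)&(W[...,2]>.09)&(W[...,2]<.15)
    if m.sum(): print("  black",m.sum(),W[m].min(0),W[m].max(0),np.median(W[m],0))
for n in("scene","top"):
    p,d,c=load(n); scale(c,p,d,n)
s,c,p,d=pickle.load(open("pics/w2.pkl","rb")); scale(c,p,d,"w2")
E
```

```text
t: 5.38
tool_pos: [0.4191, -0.207, 0.2485]
tool_rot: [0.994, -0.105, 0.002, 0.001]
wrist_force: [0.8, -0.2, -6.5]
gripper_width: 0.0325
gripper_force: 81.1
scene base ((593.90087890625, 206.4940185546875), (298.1170959472656, 154.2020721435547), 73.77693176269531) 0.04794647307742178
  rim [352.2212 234.2743] 113 circ ((550.6863403320312, 133.04368591308594), 34.16078567504883) [0.5552 0.132  0.0637]
  floor [352.0723 233.8213] 235 circ ((544.9478149414062, 132.0073699951172), 27.942155838012695) [0.5448 0.1328 0.0561]
  floor [352.0455 242.4091] 44 circ ((559.6712646484375, 131.06317138671875), 31.53853416442871) [0.5769 0.1275 0.0558]
  pan [423.5679 245.3642] 854 circ ((615.5392456054688, 304.2079162597656), 50.211883544921875) [0.6162 0.3034 0.0815]
  black 471 [ 0.5065 -0.0365  0.0901] [0.7185 0.2437 0.15  ] [0.6542 0.1921 0.1242]
top base ((589.9657592773438, 207.235107421875), (296.57965087890625, 145.64108276367188), 73.40789794921875) 0.048061310579495364
  rim [301.9552 191.2537] 67 circ ((549.2050170898438, 131.58944702148438), 33.019901275634766) [0.5492 0.1303 0.064 ]
  
[... 439 characters left out ...]
 base ((568.946533203125, 126.62483978271484), (135.57525634765625, 148.5495147705078), 73.4060287475586) 0.04720503557060873
  rim [ 31.2046 156.0083] 606 circ ((548.5569458007812, 131.16586303710938), 33.815818786621094) [0.5514 0.1294 0.0629]
  floor [ 53.9741 151.6164] 232 circ ((548.4319458007812, 122.98300170898438), 32.35506820678711) [0.55   0.1026 0.0553]
  floor [ 32.2547 156.9189] 1394 circ ((548.5888061523438, 133.5622100830078), 28.642919540405273) [0.5491 0.1366 0.0555]
  floor [169.7656 219.2125] 320 circ ((406.25335693359375, -5.700532913208008), 44.14544677734375) [ 0.4296 -0.0088  0.0544]
  black 322 [ 0.5072 -0.0346  0.091 ] [0.6855 0.0121 0.1198] [ 0.6765 -0.0127  0.1122]
```

```bash
python3 -m creep '[{"x":0,"y":-0.01,"z":-0.015,"spin":0},{"x":0.003,"y":-0.03,"z":-0.03,"spin":-0.07},{"x":0.008,"y":-0.06,"z":-0.03,"spin":-0.14},{"x":0.014,"y":-0.095,"z":-0.03,"spin":-0.21},{"x":0.02,"y":-0.13,"z":-0.03,"spin":-0.28},{"x":0.026,"y":-0.165,"z":-0.03,"spin":-0.35},{"x":0.032,"y":-0.2,"z":-0.03,"spin":-0.42},{"x":0.037,"y":-0.235,"z":-0.03,"spin":-0.49},{"x":0.043,"y":-0.27,"z":-0.03,"spin":-0.56},{"x":0.048,"y":-0.305,"z":-0.03,"spin":-0.63},{"x":0.053,"y":-0.335,"z":-0.03,"spin":-0.7},{"x":0.056,"y":-0.352,"z":-0.03,"spin":-0.7},{"x":0.0566,"y":-0.3586,"z":-0.03,"spin":-0.7},{"x":0.0566,"y":-0.3586,"z":-0.03,"spin":-0.7},{"x":0.0566,"y":-0.3586,"z":-0.03,"spin":-0.7}]'
cat > look.py <<'E'
import sys,pickle
from h import *
np.set_printoptions(precision=4,suppress=True)
n=sys.argv[1]; out=[]
for cam in("wrist","scene"):
    s=arm.state();c=arm.camera_model(cam); p,d=arm.snapshot(cam); pickle.dump((s,c,p,d),open(f"pics/{n}_{cam}.pkl","wb")); out.append((c,p,d))
T=R.from_quat(s["tool_rot"]).as_matrix()
print(s["qpos"],s["tool_pos"]); print(T)
for cam,(c,p,d) in zip(("wrist","scene"),out):
    W=cloud(c,d); H,S,V=cv2.split(cv2.cvtColor(p,cv2.COLOR_RGB2HSV)); L=(W-s["tool_pos"])@T
    m=(d>0)&(H>14)&(H<32)&(S>100)&(np.hypot(L[...,0],L[...,1])<.04)
    for a,b in((.03,.045),(.045,.06),(.06,.085)):
        q=L[m&(L[...,2]>a)&(L[...,2]<b)]
        if len(q)>30:
            A=np.c_[2*q[:,:2],np.ones(len(q))]; f=np.linalg.lstsq(A,(q[:,:2]**2).sum(1),rcond=None)[0]
            # known radius 25: fit centre
            from scipy.optimize import least_squares
            o=least_squares(lambda k:np.hypot(q[:,0]-k[0],q[:,1]-k[1])-.025,[0,0],loss="soft_l1",f_scale=.001)
            print(cam,"body z",a,len(q),"free",f[:2],np.sqrt(f[2]+f[0]**2+f[1]**2),"r25",o.x)
    q=L[m]; print(cam,"lowest",np.percentile(q[:,2],[1,99]) if len(q) else None)
u=proj(out[1][0],s["tool_pos"]).astype(int); y,x=np.clip(u[1]-60,0,280),np.clip(u[0]-60,0,520)
o=np.zeros((400,800,3),np.uint8); o[:,:400]=out[0][1][:,120:520,::-1]; o[:,400:]=cv2.resize(out[1][1][y:y+120,x:x+120,::-1],(400,400),interpolation=3)
cv2.imwrite(f"pics/{n}.png",o)
E
python3 look.py v1
```

```text
t: 7.25
tool_pos: [0.5482, 0.1319, 0.2763]
tool_rot: [0.97, 0.242, -0.0, 0.0]
wrist_force: [-0.0, 0.2, -6.8]
gripper_width: 0.0328
gripper_force: 81.2
[ 0.1238  0.3487  0.155   1.3774 -0.0005  2.7771] [0.5483 0.1319 0.2764]
[[ 0.8831  0.4691 -0.0002]
 [ 0.4691 -0.8831 -0.0005]
 [-0.0004  0.0004 -1.    ]]
wrist body z 0.03 3048 free [0.0031 0.001 ] 0.01639901296821461 r25 [-0.011   0.0013]
wrist body z 0.045 376 free [-0.0022  0.0014] 0.02481958624690786 r25 [-0.0025  0.0014]
wrist body z 0.06 289 free [-0.0022  0.0015] 0.024758944697372335 r25 [-0.0025  0.0015]
wrist lowest [-0.0409  0.0697]
scene body z 0.03 241 free [0.0026 0.0048] 0.01788182164024242 r25 [-0.0035 -0.0004]
scene body z 0.045 99 free [-0.0008  0.0024] 0.024055208612878066 r25 [-0.0018  0.0016]
scene body z 0.06 76 free [-0.0009  0.0029] 0.023695859705844483 r25 [-0.0022  0.0017]
scene lowest [-0.0419  0.0711]
```

View pics/v1.png

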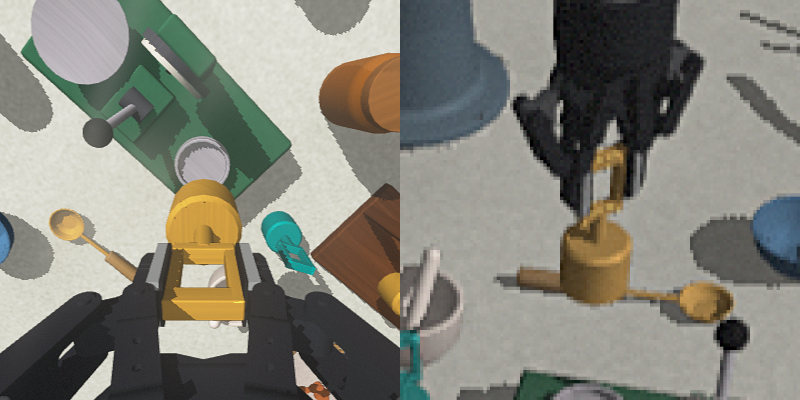

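The left (wrist) half shows the weight held straight, with the cup rim behind it at (203,160) and the lever ball at (97,132). The right (scene) half shows the body plumb. I'll re-measure the cup and ball from this view.

```bash
python3 - <<'E'
from h import *
import pickle
from scipy.optimize import least_squares
np.set_printoptions(precision=4,suppress=True)
for cam in("wrist","scene"):
    s,c,p,d=pickle.load(open(f"pics/v1_{cam}.pkl","rb"))
    T=R.from_quat(s["tool_rot"]).as_matrix()
    W=cloud(c,d); H,S,V=cv2.split(cv2.cvtColor(p,cv2.COLOR_RGB2HSV)); ok=d>0
    near=ok&(np.hypot(W[...,0]-.549,W[...,1]-.1315)<.05)&(S<80)
    q=W[near&(W[...,2]>.062)&(W[...,2]<.068)][:,:2]
    o=least_squares(lambda k:np.hypot(q[:,0]-k[0],q[:,1]-k[1])-.031,[.549,.1315],loss="soft_l1",f_scale=.002)
    print(cam,"rim",len(q),o.x)
    cw=o.x; dl=(np.r_[cw,0]-np.r_[s["tool_pos"][:2],0])@T; print(" cup in tool",dl)
    r=ok&(V<70)&(S<120)&(W[...,2]>.09)&(W[...,2]<.15)&(np.hypot(W[...,0]-.55,W[...,1]-.235)<.06)
    k,l,st,ce=cv2.connectedComponentsWithStats(r.astype(np.uint8)); i=1+np.argmax(st[1:,4]); b=W[l==i]
    f=least_squares(lambda k:np.linalg.norm(b-k[:3],axis=1)-k[3],np.r_[b.mean(0),.01],loss="soft_l1",f_scale=.001).x
    print(" ball px",ce[i],st[i],"min",b.min(0),"max",b.max(0),"sphere",f)
E
```

```text
wrist rim 400 [0.549  0.1317]
 cup in tool [ 0.0007  0.0006 -0.    ]
 ball px [230.1852 135.2222] [225 127   8  19  27] min [0.5422 0.2236 0.145 ] max [0.5584 0.2285 0.1498] sphere [0.5489 0.2354 0.146  0.0117]
scene rim 87 [0.5508 0.1316]
 cup in tool [ 0.0022  0.0014 -0.    ]
 ball px [395.6111 211.1111] [391 209  10   5  18] min [0.5534 0.2245 0.1441] max [0.5636 0.2469 0.15  ] sphere [0.5499 0.2365 0.1416 0.013 ]
```

```bash
python3 -m creep '[{"x":0.003,"y":-0.001,"z":0.01,"spin":0},{"x":0.003,"y":-0.001,"z":0.035,"spin":0},{"x":0.003,"y":-0.001,"z":0.065,"spin":0},{"x":0.003,"y":-0.001,"z":0.09,"spin":0},{"x":0.003,"y":-0.001,"z":0.11,"spin":0},{"x":0.003,"y":-0.001,"z":0.122,"spin":0},{"x":0.003,"y":-0.001,"z":0.125,"spin":0},{"x":0.003,"y":-0.001,"z":0.125,"spin":0},{"x":0.003,"y":-0.001,"z":0.125,"spin":0}]'
python3 look.py v2
```

```text
t: 8.48
tool_pos: [0.5515, 0.1352, 0.1523]
tool_rot: [0.97, 0.242, 0.001, 0.0]
wrist_force: [0.0, 0.0, -6.4]
gripper_width: 0.033
gripper_force: 81.1
[ 0.1287  0.3943 -0.101   1.0736 -0.0001  2.7805] [0.5514 0.1352 0.1522]
[[ 0.8824  0.4705  0.0019]
 [ 0.4705 -0.8824  0.0002]
 [ 0.0018  0.0008 -1.    ]]
wrist body z 0.03 3058 free [0.0029 0.0012] 0.016533786233670942 r25 [-0.0108  0.0014]
wrist body z 0.045 369 free [-0.002   0.0015] 0.024727914151757575 r25 [-0.0023  0.0015]
wrist body z 0.06 290 free [-0.0021  0.0015] 0.024761889557914963 r25 [-0.0024  0.0016]
wrist lowest [-0.041   0.0707]
scene body z 0.03 216 free [0.0017 0.0048] 0.018095430069215226 r25 [-0.0049  0.0008]
scene body z 0.045 73 free [-0.0009  0.0025] 0.023973609558535405 r25 [-0.0019  0.0017]
scene body z 0.06 61 free [-0.0009  0.0024] 0.02378716422860125 r25 [-0.0022  0.0015]
scene lowest [-0.0574  0.0713]
```

View pics/v2.png

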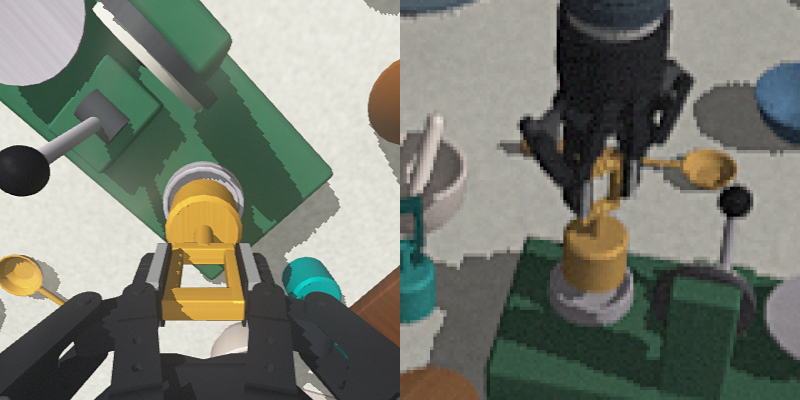

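The weight hangs just above the cup and nearly centred, at (203,205) against the rim at (203,185); the scene half agrees. I'll apply a 1.5 mm correction and lower it slowly.

```bash
python3 -m creep '[{"x":-0.0015,"y":0.0005,"z":0,"spin":0},{"x":-0.0015,"y":0.0005,"z":0.004,"spin":0},{"x":-0.0015,"y":0.0005,"z":0.008,"spin":0},{"x":-0.0015,"y":0.0005,"z":0.012,"spin":0},{"x":-0.0015,"y":0.0005,"z":0.014,"spin":0},{"x":-0.0015,"y":0.0005,"z":0.016,"spin":0},{"x":-0.0015,"y":0.0005,"z":0.0165,"spin":0},{"x":-0.0015,"y":0.0005,"z":0.0165,"spin":0}]'
```

```text
t: 9.57
tool_pos: [0.5497, 0.1339, 0.1348]
tool_rot: [0.97, 0.242, 0.0, 0.0]
wrist_force: [0.2, -0.2, -6.9]
gripper_width: 0.0329
gripper_force: 81.1
```

```bash
python3 -m creep '[{"x":0,"y":0,"z":0.0007,"spin":0},{"x":0,"y":0,"z":0.0014,"spin":0},{"x":0,"y":0,"z":0.0014,"spin":0}]'
python3 -m creep '[{"x":0,"y":0,"z":0.0005,"spin":0},{"x":0,"y":0,"z":0.001,"spin":0},{"x":0,"y":0,"z":0.001,"spin":0}]'
```

```text
t: 9.95
tool_pos: [0.5498, 0.1339, 0.1339]
tool_rot: [0.97, 0.242, 0.0, 0.0]
wrist_force: [-0.8, -0.7, -2.5]
gripper_width: 0.033
gripper_force: 81.8
t: 10.32
tool_pos: [0.55, 0.134, 0.1339]
tool_rot: [0.97, 0.242, 0.001, 0.0]
wrist_force: [-3.8, -0.8, 6.9]
gripper_width: 0.0328
gripper_force: 82.8
```

Contact: the tool stopped at a height matching the cup floor. I'll ease the press off and open slightly.

```bash
python3 -m creep '[{"x":0,"y":0,"z":-0.0006,"spin":0},{"x":0,"y":0,"z":-0.0008,"spin":0},{"x":0,"y":0,"z":-0.0008,"spin":0}]' - 20
python3 -m creep '[{"x":0,"y":0,"z":0,"spin":0},{"x":0,"y":0,"z":0,"spin":0},{"x":0,"y":0,"z":0,"spin":0},{"x":0,"y":0,"z":0,"spin":0}]' 0.65 
python3 look.py v3
```

```text
t: 10.7
tool_pos: [0.5499, 0.134, 0.1339]
tool_rot: [0.97, 0.242, 0.001, 0.0]
wrist_force: [-2.4, -0.1, 6.8]
gripper_width: 0.0324
gripper_force: 82.5
t: 11.2
tool_pos: [0.5497, 0.1339, 0.1331]
tool_rot: [0.97, 0.242, 0.0, 0.0]
wrist_force: [0.4, -0.2, 0.7]
gripper_width: 0.0553
gripper_force: 0.0
[ 0.1269  0.4046 -0.1372  1.0289 -0.0001  2.7788] [0.5497 0.1339 0.1331]
[[ 0.8824  0.4704  0.0001]
 [ 0.4704 -0.8824 -0.0001]
 [-0.      0.0001 -1.    ]]
wrist body z 0.03 3106 free [0.0033 0.0016] 0.016614797596793518 r25 [-0.0104  0.0016]
wrist body z 0.045 379 free [-0.0018  0.0018] 0.024835504915810377 r25 [-0.002   0.0018]
wrist body z 0.06 301 free [-0.0059  0.002 ] 0.028420538228189376 r25 [-0.0021  0.0016]
wrist lowest [-0.0418  0.0699]
scene body z 0.03 214 free [0.0028 0.005 ] 0.018003238683895667 r25 [-0.004   0.0005]
scene body z 0.045 72 free [-0.0005  0.0027] 0.02400774072052177 r25 [-0.0015  0.002 ]
scene body z 0.06 51 free [-0.0001  0.003 ] 0.023654281358110853 r25 [-0.0014  0.002 ]
scene lowest [-0.0714  0.0698]
```

View pics/v3.png

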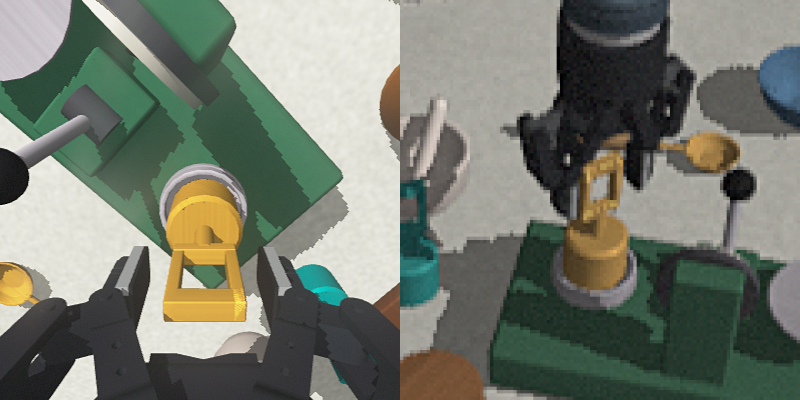

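The weight stands upright in the cup with the fingers open on either side of the loop at (205,285). I'll lift off and measure the lever.

```bash
python3 -m creep '[{"x":0,"y":0.001,"z":-0.01,"spin":0},{"x":0,"y":0.001,"z":-0.03,"spin":0},{"x":0,"y":0.001,"z":-0.06,"spin":0},{"x":0,"y":0.001,"z":-0.1,"spin":0},{"x":0,"y":0.001,"z":-0.13,"spin":0},{"x":-0.02,"y":0.001,"z":-0.13,"spin":0},{"x":-0.04,"y":0,"z":-0.13,"spin":0},{"x":-0.04,"y":0,"z":-0.13,"spin":0}]'
python3 - <<'E'
from h import *
import pickle
from scipy.optimize import least_squares
np.set_printoptions(precision=4,suppress=True)
for cam in("wrist","scene"):
    s=arm.state(); c=arm.camera_model(cam); p,d=arm.snapshot(cam)
    pickle.dump((s,c,p,d),open(f"pics/v4_{cam}.pkl","wb"))
    W=cloud(c,d); H,S,V=cv2.split(cv2.cvtColor(p,cv2.COLOR_RGB2HSV)); ok=d>0
    r=ok&(V<70)&(S<120)&(W[...,2]>.1)&(W[...,2]<.175)&(np.hypot(W[...,0]-.545,W[...,1]-.237)<.05)
    k,l,st,ce=cv2.connectedComponentsWithStats(r.astype(np.uint8)); i=1+np.argmax(st[1:,4]); b=W[l==i]
    f=least_squares(lambda k:np.linalg.norm(b-k[:3],axis=1)-k[3],np.r_[b.mean(0),.01],loss="soft_l1",f_scale=.001).x
    print(cam,"ball px",ce[i],st[i],"min",b.min(0),"max",b.max(0),"sphere",f)
    for nm,a,z0,z1,x0,x1 in(("loop",0,.165,.182,.52,.58),("body",0,.09,.103,.5,.6)):
        m=ok&(H>14)&(H<32)&(S>100)&(W[...,2]>z0)&(W[...,2]<z1)&(np.hypot(W[...,0]-.549,W[...,1]-.132)<.04)
        if m.sum()>10: print(" ",nm,m.sum(),np.median(W[m],0),cv2.minAreaRect((W[m][:,:2]*1000).astype(np.float32)))
print(s["qpos"],s["tool_pos"],R.from_quat(s["tool_rot"]).as_matrix()[:2,:2])
E
```

```text
t: 12.3
tool_pos: [0.5137, 0.1148, 0.2642]
tool_rot: [0.97, 0.242, 0.0, 0.0]
wrist_force: [-0.3, -0.3, 0.3]
gripper_width: 0.0553
gripper_force: 0.0
wrist ball px [205.1124  83.6595] [193  70  29  33 605] min [0.5363 0.2291 0.1449] max [0.5611 0.2482 0.1582] sphere [0.5484 0.2363 0.1443 0.0127]
  loop 625 [0.5496 0.1318 0.1739] ((549.0338745117188, 131.47036743164062), (10.393272399902344, 32.87281036376953), 27.820016860961914)
  body 1011 [0.5591 0.1375 0.0997] ((549.724365234375, 132.49053955078125), (46.47693634033203, 48.552955627441406), 81.25502014160156)
scene ball px [395.2787 209.1967] [391 205  10  11  61] min [0.5417 0.2243 0.1323] max [0.5631 0.2466 0.1594] sphere [0.5499 0.2358 0.1448 0.0125]
  loop 66 [0.5524 0.1312 0.173 ] ((550.5718383789062, 131.9316864013672), (12.789164543151855, 34.4992790222168), 22.203460693359375)
  body 197 [0.5601 0.1291 0.0992] ((556.2246704101562, 131.10777282714844), (40.417972564697266, 48.88656234741211), 2.291266918182373)
[0.0997 0.2709 0.0154 1.3139 0.     2.7518] [0.5144 0.1151 0.264 ] [[ 0.8826  0.4702]
 [ 0.4702 -0.8826]]
```

The weight stands at (0.549, 0.1315) with its loop top at 174 mm, which is right. The lever ball is at (0.5487, 0.2362, 0.1446). I'll shut the fingers, turn so tool y points along scale +x, and go in front of the lever.

```bash
python3 -m creep '[{"x":0.005,"y":-0.015,"z":0,"spin":-0.1},{"x":0.012,"y":-0.035,"z":0,"spin":-0.2},{"x":0.02,"y":-0.06,"z":0,"spin":-0.3},{"x":0.03,"y":-0.085,"z":0,"spin":-0.4},{"x":0.04,"y":-0.11,"z":0,"spin":-0.5},{"x":0.048,"y":-0.129,"z":0,"spin":-0.6},{"x":0.048,"y":-0.129,"z":0.01,"spin":-0.7},{"x":0.048,"y":-0.129,"z":0.04,"spin":-0.794},{"x":0.048,"y":-0.129,"z":0.08,"spin":-0.794},{"x":0.048,"y":-0.129,"z":0.115,"spin":-0.794},{"x":0.048,"y":-0.129,"z":0.134,"spin":-0.794},{"x":0.048,"y":-0.129,"z":0.134,"spin":-0.794},{"x":0.048,"y":-0.129,"z":0.134,"spin":-0.794}]' 0
python3 - <<'E'
from h import *
s=arm.state(); T=R.from_quat(s["tool_rot"]).as_matrix(); print(s["qpos"],s["tool_pos"]);print((np.array([.5487,.2362,.1446])-s["tool_pos"])@T,(np.array([.959,-.284,0]))@T)
E
```

```text
t: 14.02
tool_pos: [0.4969, 0.252, 0.13]
tool_rot: [0.801, 0.599, 0.001, 0.0]
wrist_force: [0.1, 0.0, 0.7]
gripper_width: -0.0003
gripper_force: 0.0
[ 3.55522794e-01  3.89419839e-01 -1.68890865e-01  1.01108181e+00
 -5.93886251e-06  2.21317038e+00] [0.49690901 0.25202284 0.12998421]
[-0.0005107   0.05416804 -0.01455516] [-0.00106281  1.00016729  0.00112686]
```

Aligned: the ball is 54 mm away along tool +y. I'll push along +y.

```bash
python3 -m creep '[{"x":0,"y":0.01,"z":0,"spin":0},{"x":0,"y":0.022,"z":0,"spin":0},{"x":0,"y":0.032,"z":0,"spin":0},{"x":0,"y":0.042,"z":0,"spin":0},{"x":0,"y":0.052,"z":0,"spin":0},{"x":0,"y":0.062,"z":0,"spin":0},{"x":0,"y":0.07,"z":0,"spin":0},{"x":0,"y":0.078,"z":0,"spin":0},{"x":0,"y":0.084,"z":0,"spin":0},{"x":0,"y":0.084,"z":0,"spin":0}]'
cat > ball.py <<'E'
from h import *
from scipy.optimize import least_squares
np.set_printoptions(precision=4,suppress=True)
c=arm.camera_model("scene"); p,d=arm.snapshot("scene"); W=cloud(c,d); V=p.max(2)
cv2.imwrite("pics/b.png",cv2.resize(p[150:300,300:450,::-1],(600,600),interpolation=3))
k,l,st,ce=cv2.connectedComponentsWithStats(((d>0)&(V<75)&(W[...,2]>.1)&(W[...,2]<.175)&(np.hypot(W[...,0]-.575,W[...,1]-.228)<.06)).astype(np.uint8))
for i in range(1,k):
    if st[i,4]>15: b=W[l==i]; print(st[i],ce[i],b.min(0),b.max(0),"scale dx from pivot",((b-[.577,.227,0])@[.959,-.284,0]).min(),((b-[.577,.227,0])@[.959,-.284,0]).max())
m=(d>0)&(W[...,2]>.165)&(W[...,2]<.182)&(np.hypot(W[...,0]-.549,W[...,1]-.132)<.04); print("loop",np.median(W[m],0) if m.any() else None)
E
python3 ball.py
```

```text
t: 15.28
tool_pos: [0.577, 0.2275, 0.129]
tool_rot: [0.801, 0.599, 0.0, 0.0]
wrist_force: [-0.0, -0.3, 0.8]
gripper_width: 0.0001
gripper_force: 0.0
[388 217  10  13  99] [392.6364 222.9495] [0.5795 0.2076 0.1365] [0.6183 0.2315 0.1595] scale dx from pivot 0.005455825679282726 0.040944297475130426
loop [0.5523 0.1308 0.1731]
```

```bash
python3 -m creep '[{"x":0,"y":0.004,"z":0,"spin":0},{"x":0,"y":0.008,"z":0,"spin":0},{"x":0,"y":0.011,"z":0,"spin":0},{"x":0,"y":0.011,"z":0,"spin":0}]'; python3 ball.py
```

```text
t: 15.82
tool_pos: [0.5874, 0.2245, 0.1292]
tool_rot: [0.801, 0.599, 0.0, 0.0]
wrist_force: [-0.4, 0.3, -0.7]
gripper_width: -0.0001
gripper_force: 0.1
[388 220  10  11  68] [392.25   224.5441] [0.5912 0.2082 0.1337] [0.6236 0.2286 0.1602] scale dx from pivot 0.017160176268020508 0.04543882267376287
loop [0.5524 0.1307 0.1732]
```

```bash
python3 -m creep '[{"x":0,"y":0.003,"z":0,"spin":0},{"x":0,"y":0.005,"z":0,"spin":0},{"x":0,"y":0.005,"z":0,"spin":0}]'; python3 -m creep '[{"x":0,"y":0.002,"z":0,"spin":0},{"x":0,"y":0.004,"z":0,"spin":0},{"x":0,"y":0.004,"z":0,"spin":0}]';python3 ball.py
```

```text
t: 16.25
tool_pos: [0.5884, 0.2243, 0.1291]
tool_rot: [0.801, 0.599, -0.002, -0.003]
wrist_force: [-10.3, 3.0, 5.0]
gripper_width: -0.0003
gripper_force: 5.1
t: 16.62
tool_pos: [0.5888, 0.2241, 0.129]
tool_rot: [0.8, 0.6, -0.004, -0.005]
wrist_force: [-18.4, 4.4, 11.4]
gripper_width: 0.0002
gripper_force: 9.6
[388 221  10  10  61] [392.2951 224.9672] [0.5915 0.2095 0.1321] [0.6215 0.2282 0.1748] scale dx from pivot 0.01808523548058727 0.045944227334906364
loop [0.553  0.1311 0.1729]
```

View pics/b.png

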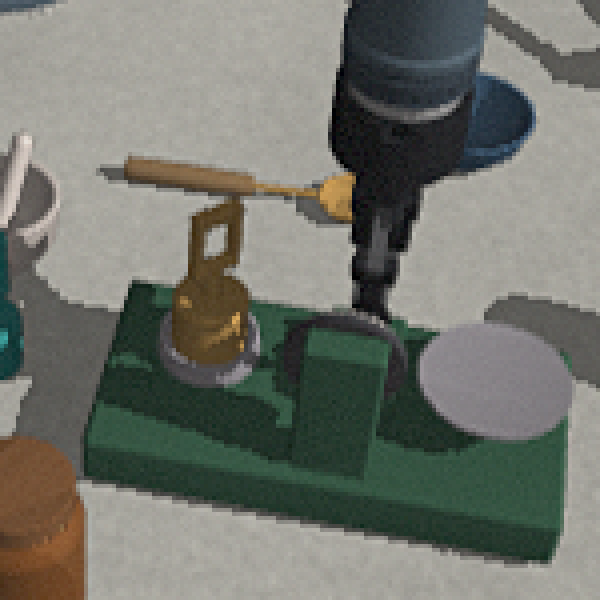

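The fingers hold the lever against a hard stop near the dial (resistance up to 19 N with almost no further travel), and the weight at (210,320) stands untouched. I'll retreat and measure the lever angle.

```bash
python3 -m creep '[{"x":0,"y":-0.01,"z":0,"spin":0},{"x":0,"y":-0.03,"z":0,"spin":0},{"x":0,"y":-0.05,"z":0,"spin":0},{"x":0,"y":-0.075,"z":0,"spin":0},{"x":0,"y":-0.1,"z":-0.03,"spin":0},{"x":0,"y":-0.11,"z":-0.08,"spin":0},{"x":0,"y":-0.11,"z":-0.13,"spin":0},{"x":0,"y":-0.11,"z":-0.13,"spin":0},{"x":0,"y":-0.11,"z":-0.13,"spin":0}]'
python3 - <<'E'
from h import *
from scipy.optimize import least_squares
np.set_printoptions(precision=4,suppress=True)
for cam in("wrist","scene","top"):
    c=arm.camera_model(cam); p,d=arm.snapshot(cam); W=cloud(c,d); V=p.max(2); ok=d>0; H,S,_=cv2.split(cv2.cvtColor(p,cv2.COLOR_RGB2HSV))
    r=ok&(V<75)&(W[...,2]>.12)&(W[...,2]<.175)&(np.hypot(W[...,0]-.6,W[...,1]-.22)<.045)
    if r.sum()>10:
        b=W[r]; f=least_squares(lambda k:np.linalg.norm(b-k,axis=1)-.0126,b.mean(0),loss="soft_l1",f_scale=.001).x
        e=f-[.577,.227,0]; x=e@[.959,-.284,0]; print(cam,len(b),"ball",f,"dx",x)
    m=ok&(H>14)&(H<32)&(S>100)&(W[...,2]>.165)&(W[...,2]<.182)&(np.hypot(W[...,0]-.549,W[...,1]-.132)<.04)
    if m.any(): print(cam,"loop",np.median(W[m],0),cv2.minAreaRect((W[m][:,:2]*1000).astype(np.float32)))
    if cam!="wrist":
        p0,d0,_=load(cam); print(" moved px",[ (cv2.absdiff(p,p0).max(2)>60)[a:b,e:f].mean().round(3) for a,b,e,f in ([(180,240,280,320),(165,235,130,200)] if cam=="scene" else [(215,260,325,360)])])
        cv2.imwrite(f"pics/end_{cam}.png",p[:,:,::-1])
# angle from the circle: initial ball dx -.0297 z .1446
E
```

```text
t: 17.8
tool_pos: [0.4907, 0.2532, 0.2591]
tool_rot: [0.801, 0.599, 0.001, 0.0]
wrist_force: [-0.6, -0.3, -0.1]
gripper_width: 0.0001
gripper_force: 0.0
wrist 985 ball [0.6151 0.2167 0.1416] dx 0.039473463199926465
wrist loop [0.5473 0.1437 0.1721] ((551.9259033203125, 136.1733856201172), (8.57006549835205, 32.03556823730469), 44.43303680419922)
scene 101 ball [0.6285 0.2106 0.1534] dx 0.054080055903335256
scene loop [0.5524 0.1309 0.1733] ((551.022216796875, 130.80816650390625), (11.75355052947998, 34.29716491699219), 31.97425651550293)
 moved px [np.float64(0.065), np.float64(0.125)]
top 73 ball [0.617  0.2146 0.1414] dx 0.0419202483333292
top loop [0.549  0.1307 0.1749] ((549.250244140625, 130.43804931640625), (10.210508346557617, 33.004966735839844), 23.83435821533203)
 moved px [np.float64(0.037)]
```

The lever ball travelled a chord of about 70 mm to a hard stop, which is 0.9 to 1.0 rad, and the weight is still standing. I'll do one quick numeric check of the other objects, then hand in.

```bash
python3 - <<'E'
from h import *
a,b=cv2.imread("pics/top0.png"),cv2.imread("pics/end_top.png")
m=(cv2.absdiff(a,b).max(2)>60).astype(np.uint8); m=cv2.morphologyEx(m,cv2.MORPH_OPEN,np.ones((2,2)))
k,l,st,ce=cv2.connectedComponentsWithStats(m)
# small templates: shift of each item between the start and end pictures
for n,(u,v) in dict(w_right=(440,196),w_left=(385,185),mortar=(343,235),bowl=(237,263),brush=(440,248),scoop=(285,248),jar=(338,146),tin=(202,192)).items():
    t=a[v-14:v+14,u-16:u+16]; s=b[v-24:v+24,u-26:u+26]; r=cv2.matchTemplate(s,t,cv2.TM_CCOEFF_NORMED); _,q,_,loc=cv2.minMaxLoc(r); print(n,round(q,2),loc[0]-10,loc[1]-10)
E
```

```text
w_right 0.99 0 0
w_left 0.98 0 0
mortar 0.87 0 0
bowl 0.61 -1 0
brush 1.0 0 0
scoop 0.53 3 1
jar 1.0 0 0
tin 0.54 -2 0
```

```bash
python3 -c "
from cell import arm
print(arm.job_done())"
```

```text
the job is handed in; nothing more can be done
None
```

I handed the job in at about 18 s of robot time, without seeing a verdict: the large weight stands upright in the cup, let go, and the lever is pushed to its hard stop (about 0.9–1.0 rad from camera measurements); the other weights, mortar, brush and jar had not moved, and the bowl, scoop and tin, which I couldn't measure as reliably, were not touched as far as I could tell.

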